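Check the snack-box lids and pack the sound ones

ROBOT

A 6-joint arm with a two-finger parallel gripper is mounted at the origin on a cart in front of the work surface, level with it; the furniture and walls round the work are solid. World frame = base frame: x ahead of the robot, y to its left, z up, the work surface at z = 0. Lengths are in m, angles in degrees, forces in N, time in s.
With the tool pointing down it reaches from about 0.25 to 0.725 m from the base axis. Payload 9.7 kg.
Tool frame: the origin (TCP) lies between the finger pads; the fingertips stand 11 mm ahead of it and the grasp point (between the pads) lies 8 mm behind it; y points along the fingers, x is the direction in which the jaws open and shut, and the axes are right-handed (so a half turn about y gives the same grasp; the last joint's range is limited). The gripper opens to 85 mm and grips with 20 to 120 N. Pads are 22 mm wide; open, the fingers measure 114 mm over their backs; the gripper's body (76 mm by 85 mm) begins 54 mm behind the grasp point. The pads swing forward as they close: fully open they stand 13 mm farther back than shut.
Start: joints at [68.583, 4.979, 10.078, 95.1, 0, 90], TCP at [0.201, 0.512, 0.242] pointing down, gripper open.
Joint ranges: [-179.16, 179.16], [-48.56, 103.87], [-65.8, 70.77], [-126.05, 130.52], [-82.76, 87.17], [-180, 180]. Speed limits (degrees/s): [127.2, 127.2, 147.25, 180, 180, 180].

INTERFACE

Orientations are given as [roll, pitch, yaw] about the fixed x, y, z axes, in that order (R = Rz(yaw) Ry(pitch) Rx(roll)).
In Python, from workcell import bot, vision gives the robot as it stands. The module is installed in compiled form; this text tells all that it offers.
- The arm moves only by the shell command python3 -m crank 'ROWS' [OPENING] [FORCE]. ROWS is text: rows parted by semicolons, each of 6 numbers parted by spaces: the shift along the tool's x, y, z in m, then the turn, a rotation vector about the tool's x, y, z in rad. A call has 1 to 8 rows; each row is the pose to reach, as a shift and turn from the pose commanded when the call began, along the tool's axes at that moment; what a row does not reach only later rows make up. A row lasts 1/10 s, in which the tool goes at most 50 mm and 8.59 degrees, less where a joint would pass 70% of its speed; a pose out of reach is approached as far as the arm can. A call with a gripper value outside its range is refused whole. OPENING is the gripper's target within -1 to 1 (shut at 1, half-way at 0, fully open at -1), set as the call begins (- or left out, the last holds). The fingers move at their own pace and stop on an object; FORCE is the grip in N (left out, the last holds). Time passes only in rows, so rows that repeat a pose let the fingers close. It gives the time, the measured TCP pose, the force and the opening at its end, in the units of the state.
- bot.get_obs(): the state, without advancing time (a new reading comes with each control period).
- vision.camera(name): name is "side" or "top"; returns the picture (400x640x3 uint8, red, green, blue); there is no depth.
- vision.get_calibration(name): a dict with "fx", "fy", "cx", "cy" (pixels), "distortion" ([k1, k2, p1, p2, k3] as OpenCV has them; the pictures are not rectified), "rvec" (rotation vector, rad) and "tvec" (3), from world to camera coordinates, as OpenCV has them. Camera axes: x right, y down, z forward; pixel columns grow to the right and rows downward; lengths in m; the calibration is good to about 2 mm. A picture is of the moment at which its call begins. get_calibration takes no time and is no camera call.
- bot.job_done(): hands the job in, once; it reports no verdict.
The state is a dict: "time": time; "q": joint angles; "qd": joint speeds; "joint_efforts": joint torques, N m; "ee_pos": TCP position; "tcp_rot": TCP orientation; "wrist_force": force on the tool from outside, world axes, zero at the start; "torque": the same for the moment, N m; "opening": finger opening in m.
Only numpy, scipy, OpenCV 4.12 (cv2) and the standard library are available. Lean on these libraries where they do the work, as an engineer would, in place of code of your own. Each camera call takes 0.05 s, during which the arm holds its last target. There are 200 camera calls.

TASK

Pack the snack boxes: squeeze the two side buttons of each box's catch together so that its lid can spring up. If the lid swings fully open, lay one cereal bar in the box and shut the lid until the catch holds it, leaving the box upright on the worktop; if the hinge is stiff and the lid stays just ajar, stand that box empty and upright on the chopping board for repair, its lid still ajar. Leave the mug, the salt shaker and the jam jar alone.

Things in the scene. Friction and masses are not known exactly. Their poses are not given: they have to be found in the camera images.
- box_a_mid (a point): snack box: a steel tub 130 long (its x) x 56 wide (its y) x 44 high, walls 2.5, 0.3 kg, with a hinged steel lid 130 x 48 x 5 that makes the shut box 50 high. This point: middle of the tub, 22 above its underside. Its -x end, towards the robot, has the catch, its +x end the hinge. Its food space reaches from 37 on the -x side to 62 on the +x side of this point, 51 wide, 41 deep. May be absent
- box_a_catch (a point): mid-way between the two catch buttons of this box, 52 towards -x from its middle, 25 above its underside. They are ribbed grey plastic, one on each side wall, 20 long x 22 high, and stand 6 proud of the walls (68 over both). Pressed in together (5 of travel, about 5 N each) they free the lid; one alone does not
- box_a_hinge (a point): hinge axis of the lid, along the box's y, 46 above its underside. A spring in it lifts the lid once the catch is free: a sound lid follows the hand up and swings fully open in about a second, a stiff one binds ajar at 0.15 to 0.32 rad and opens no farther. Which are stiff is not known beforehand
- box_a_lid (a joint): lid angle, rad: 0 shut and caught, growing as its -x edge rises; 1.75 fully open (just past upright). To shut a sound lid, push it over from behind, then press down on its -x edge (10 to 20 N) till it clicks; it then stays below 0.05
- box_b_mid (a point): as for box_a: another snack box that looks exactly the same and may be absent
- box_b_catch (a point): as for box_a: another snack box that looks exactly the same
- box_b_hinge (a point): as for box_a: another snack box that looks exactly the same
- box_b_lid (a joint): as for box_a: another snack box that looks exactly the same
- box_c_mid (a point): as for box_a: another snack box that looks exactly the same and may be absent
- box_c_catch (a point): as for box_a: another snack box that looks exactly the same
- box_c_hinge (a point): as for box_a: another snack box that looks exactly the same
- box_c_lid (a joint): as for box_a: another snack box that looks exactly the same
- box_d_mid (a point): as for box_a: another snack box that looks exactly the same and may be absent
- box_d_catch (a point): as for box_a: another snack box that looks exactly the same
- box_d_hinge (a point): as for box_a: another snack box that looks exactly the same
- box_d_lid (a joint): as for box_a: another snack box that looks exactly the same
- bar_1_mid (a point): wrapped cereal bar, 86 long (its x) x 32 wide x 26 high, 60 g, lying flat; this point is its centre
- bar_2_mid (a point): wrapped cereal bar, 86 long (its x) x 32 wide x 26 high, 60 g, lying flat; this point is its centre
- bar_3_mid (a point): wrapped cereal bar, 86 long (its x) x 32 wide x 26 high, 60 g, lying flat; this point is its centre
- board_top (a point): centre of the top face of the wooden chopping board, which lies at the right, fixed; 220 along this point's x, 340 along its y (which points roughly along the world's -x), 22 thick
- mug: cream mug, 101 high, 78 across, a bystander; origin at the centre of its underside
- mill: glass salt shaker with a grey top, 44 across, 90 high, a bystander; origin at the centre of its underside
- preserve: small jam jar, 68 across, 84 high, a bystander; origin at the centre of its underside
There are look-alikes about, which are no part of the job. Leave any purple look-alike of the part that bears box_a_mid alone.

How it is judged (in metres and radians):
At the end, for the whole second after the job is handed in: Upright (0.1 rad): each sound box on the worktop with a cereal bar inside and its lid caught shut (below 0.06 rad); each stiff box on the chopping board, its centre over it, without a bar, its lid ajar (0.08 to 0.6 rad) (angle between each of box_a_mid, box_b_mid, box_c_mid, box_d_mid's own z axis and vertical below 0.1 rad and ((value of joint box_a_lid below 0.06 rad and height (world z) of box_a_mid below 0.03 m and distance between any of bar_1_mid, bar_2_mid, bar_3_mid and box_a_mid below 0.036 m) or (value of joint box_a_lid between 0.08 and 0.6 rad and x of box_a_mid in the frame of board_top between -0.11 and 0.11 m and y of box_a_mid in the frame of board_top between -0.17 and 0.17 m and z of box_a_mid in the frame of board_top between 0.015 and 0.03 m and not (distance between bar_1_mid and box_a_mid below 0.036 m) and not (distance between bar_2_mid and box_a_mid below 0.036 m) and not (distance between bar_3_mid and box_a_mid below 0.036 m))) and ((value of joint box_b_lid below 0.06 rad and height (world z) of box_b_mid below 0.03 m and distance between any of bar_1_mid, bar_2_mid, bar_3_mid and box_b_mid below 0.036 m) or (value of joint box_b_lid between 0.08 and 0.6 rad and x of box_b_mid in the frame of board_top between -0.11 and 0.11 m and y of box_b_mid in the frame of board_top between -0.17 and 0.17 m and z of box_b_mid in the frame of board_top between 0.015 and 0.03 m and not (distance between bar_1_mid and box_b_mid below 0.036 m) and not (distance between bar_2_mid and box_b_mid below 0.036 m) and not (distance between bar_3_mid and box_b_mid below 0.036 m))) and ((value of joint box_c_lid below 0.06 rad and height (world z) of box_c_mid below 0.03 m and distance between any of bar_1_mid, bar_2_mid, bar_3_mid and box_c_mid below 0.036 m) or (value of joint box_c_lid between 0.08 and 0.6 rad and x of box_c_mid in the frame of board_top between -0.11 and 0.11 m and y of box_c_mid in the frame of board_top between -0.17 and 0.17 m and z of box_c_mid in the frame of board_top between 0.015 and 0.03 m and not (distance between bar_1_mid and box_c_mid below 0.036 m) and not (distance between bar_2_mid and box_c_mid below 0.036 m) and not (distance between bar_3_mid and box_c_mid below 0.036 m))) and ((value of joint box_d_lid below 0.06 rad and height (world z) of box_d_mid below 0.03 m and distance between any of bar_1_mid, bar_2_mid, bar_3_mid and box_d_mid below 0.036 m) or (value of joint box_d_lid between 0.08 and 0.6 rad and x of box_d_mid in the frame of board_top between -0.11 and 0.11 m and y of box_d_mid in the frame of board_top between -0.17 and 0.17 m and z of box_d_mid in the frame of board_top between 0.015 and 0.03 m and not (distance between bar_1_mid and box_d_mid below 0.036 m) and not (distance between bar_2_mid and box_d_mid below 0.036 m) and not (distance between bar_3_mid and box_d_mid below 0.036 m)))); the robot touches nothing.
It fails at once if the mug is knocked more than 4 cm away (distance of mug from where it was at the start of the episode above 0.04 m).
It fails at once if the mill is knocked more than 4 cm away (distance of mill from where it was at the start of the episode above 0.04 m).
It fails at once if the preserve is knocked more than 4 cm away (distance of preserve from where it was at the start of the episode above 0.04 m).
Of box_a, box_b, box_c, box_d only 3 to 4 are there at a start; the rules pass over those that are not, and their reading is None.
At some moment in a run one of box_a, box_b, box_c, box_d may be knocked a few centimetres aside while the robot is not near it.
Once in a run the grip may slacken for a moment while it holds something.
It also fails if it takes over 210 s, if anything falls off the work surface, if the arm or the gripper's body presses on something with over 40 N, if the wrist force passes 120 N, or if a joint passes its speed limit or range.

## Working session

There is one attempt and no reset: what is moved stays moved. The work goes in short steps, Python scripts to look and compute and a shell command to move; the robot and the scene stay as the last step left them, time stands still between calls to the robot, and variables do not carry over. Pictures are saved under pics/ and viewed, about 12 in all and at most 16, crops included, and the job is handed in when it is done.

```bash
mkdir -p pics; ls
cat > h.py <<'E'
import numpy as np, cv2
from workcell import bot, vision
from scipy.spatial.transform import Rotation as R
def cal(n):
    c=vision.get_calibration(n)
    K=np.array([[c["fx"],0,c["cx"]],[0,c["fy"],c["cy"]],[0,0,1.]])
    return K,np.array(c["distortion"],float),np.array(c["rvec"],float).ravel(),np.array(c["tvec"],float).ravel()
def ray(n,uv):
    K,d,r,t=cal(n)
    p=cv2.undistortPoints(np.array(uv,float).reshape(-1,1,2),K,d).reshape(-1,2)
    M=cv2.Rodrigues(r)[0]
    D=np.c_[p,np.ones(len(p))]@M
    return -M.T@t,D
def plane(n,uv,z):
    o,D=ray(n,uv)
    return o+D*((z-o[2])/D[:,2])[:,None]
def proj(n,P):
    K,d,r,t=cal(n)
    return cv2.projectPoints(np.array(P,float).reshape(-1,1,3),r,t,K,d)[0].reshape(-1,2)
def snap(n,name,crop=None,s=1):
    im=vision.camera(n); np.save('pics/'+name+'.npy',im)
    o=im if crop is None else im[crop[1]:crop[3],crop[0]:crop[2]]
    o=cv2.resize(o,None,fx=s,fy=s,interpolation=cv2.INTER_CUBIC)
    cv2.imwrite('pics/'+name+'.png',o[:,:,::-1]); return im
E
python3 - <<'E'
from h import *
print(bot.get_obs())
for n in("top","side"):
    snap(n,n+"0"); 
    o,D=ray(n,[[320,200]]);print(n,o,D,cal(n)[0][0,0])
E
```

```text
pics
{'time': 0.0, 'q': array([ 6.85843595e+01,  5.01052263e+00,  1.00326947e+01,  9.50969804e+01,
       -1.17653396e-03,  9.00006154e+01]), 'qd': array([ 0.10241515, -0.01844287, -0.05404113, -0.05509452, -0.11896188,
        0.00842714]), 'joint_efforts': array([-3.71671291e-06, -5.20390391e+01,  4.64807189e+01,  1.62577943e-02,
       -1.62533922e-05, -2.90986111e-05]), 'ee_pos': array([0.20075162, 0.51183101, 0.24157282]), 'tcp_rot': array([-9.00011773e+01,  7.48083566e-02,  6.85837441e+01]), 'wrist_force': array([-0.59417823, -0.36612759,  0.51720421]), 'torque': array([ 0.00837817, -0.00670333, -0.01351592]), 'opening': 0.08555311298550829}
top [0.46419351 0.0450212  1.2093886 ] [[ 0.03614127  0.00993209 -0.99949458]] 400.8675686552514
side [0.5712545  1.32218056 0.89905567] [[-0.03782499 -0.83653444 -0.54663554]] 513.9403973788087
```

View pics/top0.png

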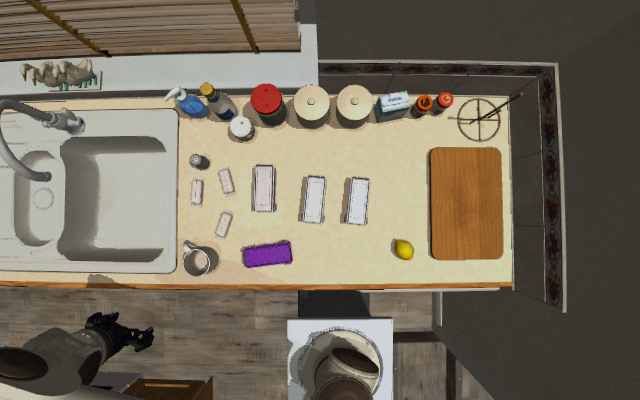

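View pics/side0.png

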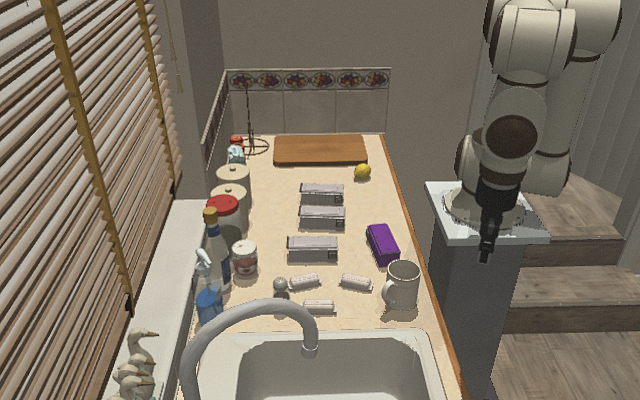

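Candidates: steel boxes at top-view (264,188), (314,200), (357,201); purple look-alike (268,254), which I leave alone. Bars are at (197,192), (227,181), (223,224); mug (197,261), shaker (199,161), jam jar (240,128), board (466,203). Next comes a close crop with measurements.

Run:
```python
from h import *
im=np.load('pics/top0.npy')
x0,y0,x1,y1=180,150,380,280
c=im[y0:y1,x0:x1]
hsv=cv2.cvtColor(c,cv2.COLOR_RGB2HSV)
print([ (hsv[y-y0,x-x0],(x,y)) for x,y in[(264,188),(314,200),(197,192),(227,181),(223,224),(285,190),(210,210),(340,230)]])
big=cv2.resize(c,None,fx=4,fy=4,interpolation=cv2.INTER_CUBIC)
m=(hsv[:,:,1]<60).astype(np.uint8)*255
m=cv2.morphologyEx(m,cv2.MORPH_OPEN,np.ones((3,3)))
for k in cv2.findContours(m,cv2.RETR_EXTERNAL,cv2.CHAIN_APPROX_NONE)[0]:
    if cv2.contourArea(k)<80: continue
    r=cv2.minAreaRect(k); b=cv2.boxPoints(r)
    cv2.polylines(big,[np.int32(b*4+2)],True,(255,0,0),1)
    z=0.05 if r[1][0]*r[1][1]>600 else 0.026
    P=plane("top",b+[x0,y0],z); e=[P[1]-P[0],P[2]-P[1]]
    L=[np.linalg.norm(v) for v in e]; a=e[int(np.argmax(L))]; a=a if a[0]>0 else -a
    print(np.round(np.array(r[0])+[x0,y0],1),np.round(P.mean(0),4),'len',np.round(L,3),'yaw',round(np.degrees(np.arctan2(a[1],a[0])),1))
cv2.imwrite('pics/crop0.png',big[:,:,::-1])
```

```text
[(array([  5,  14, 205], dtype=uint8), (264, 188)), (array([107,   8, 216], dtype=uint8), (314, 200)), (array([ 20,  25, 211], dtype=uint8), (197, 192)), (array([ 19,  26, 209], dtype=uint8), (227, 181)), (array([ 16,  26, 205], dtype=uint8), (223, 224)), (array([ 23,  60, 209], dtype=uint8), (285, 190)), (array([ 22,  57, 209], dtype=uint8), (210, 210)), (array([ 25,  59, 209], dtype=uint8), (340, 230))]
[199.6 260. ] [0.3337 0.4068 0.05  ] len [0.1   0.104] yaw 86.5
[226.1 249.2] [0.363  0.3349 0.026 ] len [0.032 0.051] yaw 10.5
[320.  214.5] [0.4652 0.0568 0.05  ] len [0.345 0.374] yaw -0.6
[279.5 157. ] [0.6356 0.1767 0.026 ] len [0.116 0.042] yaw 89.6
[249.5 197. ] [0.5168 0.2627 0.05  ] len [0.276 0.352] yaw 80.4
[199.8 160.2] [0.6278 0.4162 0.026 ] len [0.049 0.061] yaw 45.3
```

View pics/crop0.png

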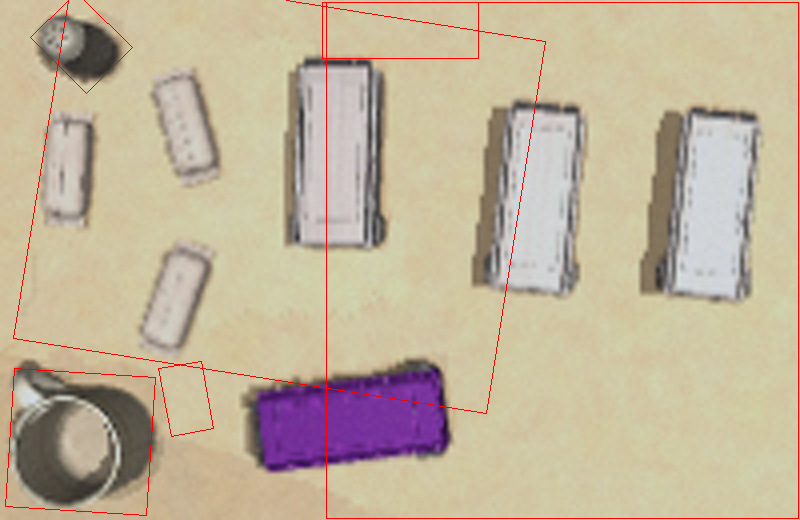

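The crop shows the three steel boxes with their catches (side buttons) at the lower, robot-side ends. The threshold was too loose, so I'm tightening it.

```bash
cat >> h.py <<'E'
def find(im,S=36,win=(180,150,380,245),amin=60,zb=0.05,verbose=True):
    x0,y0,x1,y1=win; c=im[y0:y1,x0:x1]
    f=cv2.resize(c,None,fx=4,fy=4,interpolation=cv2.INTER_CUBIC)
    hsv=cv2.cvtColor(f,cv2.COLOR_RGB2HSV)
    m=((hsv[:,:,1]<S)&(hsv[:,:,2]>150)).astype(np.uint8)*255
    m=cv2.morphologyEx(m,cv2.MORPH_CLOSE,np.ones((9,9)))
    m=cv2.morphologyEx(m,cv2.MORPH_OPEN,np.ones((17,17)))
    out=[]
    for k in cv2.findContours(m,cv2.RETR_EXTERNAL,cv2.CHAIN_APPROX_NONE)[0]:
        if cv2.contourArea(k)<amin*16: continue
        r=cv2.minAreaRect(k); b=(cv2.boxPoints(r)-1.5)/4+[x0,y0]
        z=zb if r[1][0]*r[1][1]/16>500 else 0.026
        P=plane("top",b,z); e=[P[1]-P[0],P[2]-P[1]]
        L=[np.linalg.norm(v) for v in e]; a=e[int(np.argmax(L))]; a=a if a[0]>0 else -a
        out.append((P.mean(0),np.degrees(np.arctan2(a[1],a[0])),L))
        if verbose: print(np.round(b.mean(0),1),np.round(P.mean(0),4),'len',np.round(L,3),'yaw',round(out[-1][1],1))
    return out
E
python3 - <<'E'
from h import *
im=np.load('pics/top0.npy')
find(im)
print('board',np.round(plane("top",[[431,148],[501,148],[503,259],[431,259]],0.022),3))
print('purple',np.round(plane("top",[[245,247],[290,242],[292,262],[247,267]],0.05),3))
print('mug',np.round(plane("top",[[197,262]],0.1),3),'mill',np.round(plane("top",[[196,160]],0.09),3))
E
```

```text
[223.  224.2] [0.4369 0.3443 0.026 ] len [0.083 0.03 ] yaw -17.7
[358.  201.5] [ 0.5014 -0.0534  0.05  ] len [0.131 0.059] yaw -6.1
[195.7 191.7] [0.5337 0.4272 0.026 ] len [0.083 0.029] yaw -2.4
[313.9 199.8] [0.5068 0.0742 0.05  ] len [0.131 0.059] yaw -5.7
[225.8 181.1] [0.5648 0.3368 0.026 ] len [0.029 0.084] yaw 15.5
[263.5 188.5] [0.5406 0.2205 0.05  ] len [0.058 0.129] yaw 0.1
board [[ 0.662 -0.278  0.022]
 [ 0.662 -0.494  0.022]
 [ 0.327 -0.491  0.022]
 [ 0.33  -0.272  0.022]]
purple [[0.371 0.274 0.05 ]
 [0.385 0.144 0.05 ]
 [0.328 0.138 0.05 ]
 [0.314 0.268 0.05 ]]
mug [[0.334 0.398 0.1  ]] mill [[0.62  0.407 0.09 ]]
```

```bash
cat >> h.py <<'E'
def rows(*wps):
    """waypoints (x,y,z,jaw yaw deg): successive call rows, each from the pose of the one before"""
    o=bot.get_obs(); p=np.array(o['ee_pos']); M=R.from_euler('xyz',o['tcp_rot'],degrees=True)
    print('t',round(o['time'],2),'p',np.round(p,4),'rot',np.round(o['tcp_rot'],1),'open',round(o['opening'],4),'F',np.round(o['wrist_force'],1))
    for w in wps:
        N=R.from_euler('xyz',[-90,0,w[3]],degrees=True)
        s=M.inv().apply(np.array(w[:3])-p); r=(M.inv()*N).as_rotvec()
        print(' '.join('%.4f'%v for v in s),' ',' '.join('%.4f'%v for v in r)); p=np.array(w[:3]);M=N
def off(mid,yaw,dx,dy=0):
    a=np.radians(yaw);return mid[0]+dx*np.cos(a)-dy*np.sin(a),mid[1]+dx*np.sin(a)+dy*np.cos(a)
E
python3 - <<'E'
from h import *
rows((.489,.2215,.15,90),(.489,.2215,.02,90))
E
```

```text
t 0.1 p [0.2008 0.5118 0.2417] rot [-90.    0.1  68.6] open 0.0852 F [ 0.8  0.3 -0.6]
-0.1649 0.0919 -0.3744   -0.0002 -0.3738 -0.0012
0.0000 0.1300 -0.0000   0.0000 0.0000 0.0000
```

```bash
W='-0.165 0.092 -0.374 0 -0.374 0'
python3 -m crank '-0.165 0.092 -0.374 0 -0.374 0;-0.165 0.092 -0.374 0 -0.374 0;-0.165 0.092 -0.374 0 -0.374 0;-0.165 0.092 -0.374 0 -0.374 0;-0.165 0.092 -0.374 0 -0.374 0;-0.165 0.092 -0.374 0 -0.374 0;-0.165 0.092 -0.374 0 -0.374 0;-0.165 0.092 -0.374 0 -0.374 0' -1 20
python3 - <<'E'
from h import *
rows((.489,.2215,.15,90))
E
```

```text
time: 0.9
ee_pos: [0.472, 0.238, 0.1554]
tcp_rot: [-90.0, -0.0, 90.0]
wrist_force: [0.8, 0.7, 0.0]
opening: 0.0859
t 0.9 p [0.472  0.238  0.1554] rot [-90.  -0.  90.] open 0.0859 F [0.8 0.7 0. ]
-0.0165 0.0054 -0.0170   -0.0001 0.0002 0.0000
```

```bash
python3 -m crank '-0.0165 0.0054 -0.017 0 0 0;-0.0165 0.0054 -0.017 0 0 0;-0.0165 0.0054 -0.017 0 0 0'
python3 -m crank '0 0.05 0 0 0 0;0 0.1 0 0 0 0;0 0.13 0 0 0 0;0 0.13 0 0 0 0;0 0.13 0 0 0 0'
python3 - <<'E'
from h import *
rows((.489,.2215,.02,90))
snap("top","t1",(220,130,320,260),4)
E
```

```text
time: 1.2
ee_pos: [0.4879, 0.2229, 0.1501]
tcp_rot: [-89.9, 0.0, 89.9]
wrist_force: [-0.2, -0.2, 0.1]
opening: 0.0852
time: 1.7
ee_pos: [0.4877, 0.2242, 0.0217]
tcp_rot: [-90.0, -0.0, 90.1]
wrist_force: [-0.3, 0.4, 0.3]
opening: 0.0852
t 1.7 p [0.4877 0.2242 0.0217] rot [-90.   -0.   90.1] open 0.0852 F [-0.3  0.4  0.3]
-0.0027 0.0017 -0.0013   0.0003 0.0016 0.0002
```

View pics/t1.png

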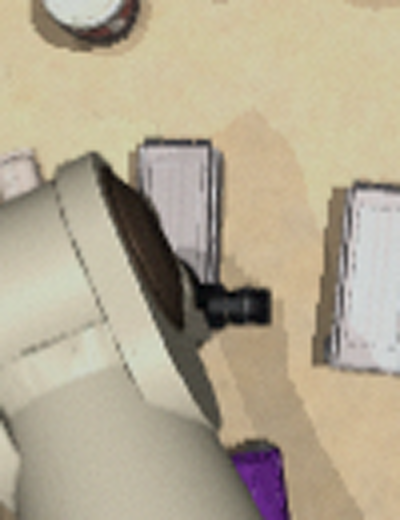

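```bash
python3 -m crank '-0.0025 0.001 -0.001 0 0 0;-0.0025 0.001 -0.001 0 0 0'
python3 -m crank '0 0 0 0 0 0;0 0 0 0 0 0;0 0 0 0 0 0;0 0 0 0 0 0;0 0 0 0 0 0;0 0 0 0 0 0;0 0 0 0 0 0;0 0 0 0 0 0' 1 25
python3 -m crank '0 0 0 0 0 0;0 0 0 0 0 0;0 0 0 0 0 0;0 0 0 0 0 0' 
python3 -c "
from h import *
rows();snap('side','s1',(260,180,400,300),5)"
```

```text
time: 1.95
ee_pos: [0.49, 0.2211, 0.0214]
tcp_rot: [-90.1, -0.1, 90.0]
wrist_force: [-0.4, -0.4, -0.7]
opening: 0.0855
time: 2.75
ee_pos: [0.4895, 0.221, 0.0207]
tcp_rot: [-90.1, -0.0, 90.0]
wrist_force: [-1.3, -0.8, 6.6]
opening: 0.0569
time: 3.15
ee_pos: [0.4895, 0.221, 0.0207]
tcp_rot: [-90.1, -0.0, 90.0]
wrist_force: [-0.4, -0.1, 7.8]
opening: 0.057
t 3.15 p [0.4895 0.221  0.0207] rot [-90.1  -0.   90. ] open 0.057 F [-0.4 -0.1  7.8]
```

View pics/s1.png

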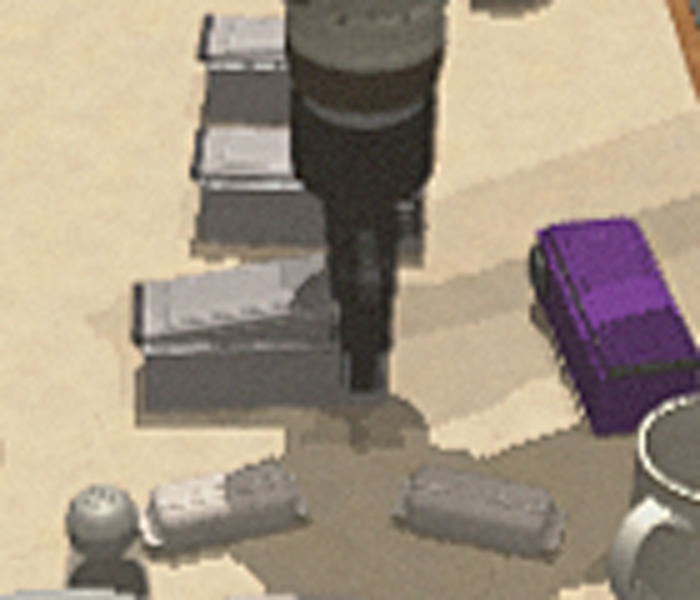

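The squeeze worked: opening is 57 mm, and the lid near (270,290) has risen against the palm. Now I release and go up.

```bash
python3 -m crank '0 0 0 0 0 0;0 0 0 0 0 0;0 0 0 0 0 0;0 -0.01 0 0 0 0;0 -0.03 0 0 0 0;0 -0.05 0 0 0 0;0 -0.07 0 0 0 0;0 -0.09 0 0 0 0' -1
python3 -m crank '0 -0.03 0 0 0 0;0 -0.06 0 0 0 0;0 -0.09 0 0 0 0;0 -0.12 0 0 0 0;0 -0.12 0 0 0 0;0 -0.12 0 0 0 0;0 -0.12 0 0 0 0' 
python3 -c "
from h import *
a=(.5068,.0742);y=-5.7;p=off(a,y,-.052);print(p)
rows((*p,.21,90+y),(*p,.02,90+y));snap('side','s2',(220,130,420,280),4)"
```

```text
time: 4.0
ee_pos: [0.489, 0.2208, 0.1112]
tcp_rot: [-90.0, -0.0, 90.0]
wrist_force: [0.5, 0.3, 0.1]
opening: 0.0855
time: 4.7
ee_pos: [0.4887, 0.2206, 0.2288]
tcp_rot: [-89.9, 0.0, 90.0]
wrist_force: [0.1, -0.3, 0.0]
opening: 0.0853
(np.float64(0.45505711036201624), np.float64(0.07936462698666923))
t 4.7 p [0.4887 0.2206 0.2288] rot [-89.9   0.   90. ] open 0.0853 F [ 0.1 -0.3  0. ]
-0.1413 0.0190 0.0336   -0.0010 0.0996 -0.0005
0.0000 0.1900 -0.0000   0.0000 0.0000 0.0000
```

View pics/s2.png

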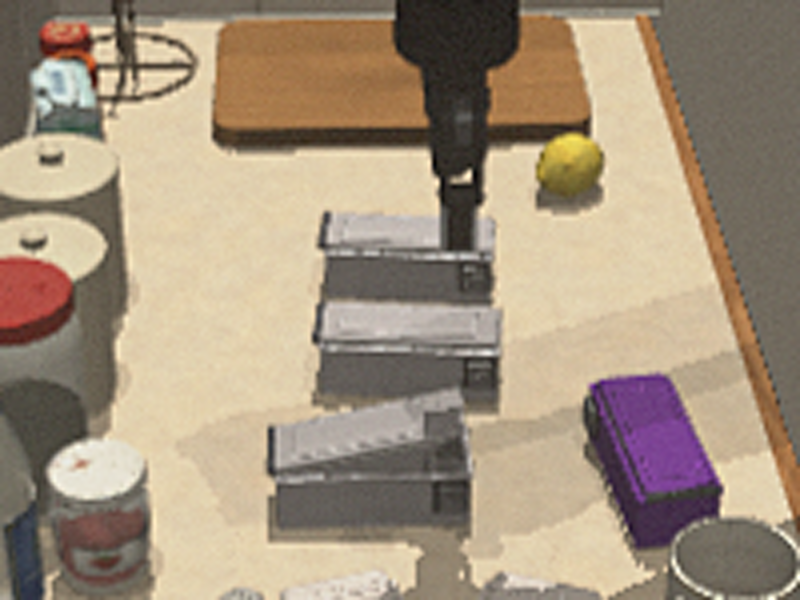

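Lid L is ajar, about a second after release, so it's probably stiff; I'll recheck. Next is box M (middle).

```bash
python3 -m crank '-0.141 0.019 0.0336 0 0.0996 0;-0.141 0.019 0.0336 0 0.0996 0;-0.141 0.019 0.0336 0 0.0996 0;-0.141 0.019 0.0336 0 0.0996 0;-0.141 0.019 0.0336 0 0.0996 0'
python3 -m crank '0 0.05 0 0 0 0;0 0.1 0 0 0 0;0 0.15 0 0 0 0;0 0.15 0 0 0 0;0 0.15 0 0 0 0'
python3 -c "
from h import *
rows((.4551,.0794,.02,84.3))"
```

```text
time: 5.25
ee_pos: [0.455, 0.079, 0.2101]
tcp_rot: [-90.0, -0.0, 84.2]
wrist_force: [0.1, -0.5, 0.3]
opening: 0.0854
time: 5.75
ee_pos: [0.4553, 0.0806, 0.0612]
tcp_rot: [-89.9, 0.0, 84.4]
wrist_force: [0.4, -0.4, 1.4]
opening: 0.0854
t 5.75 p [0.4553 0.0806 0.0612] rot [-89.9   0.   84.4] open 0.0854 F [ 0.4 -0.4  1.4]
-0.0012 0.0412 0.0000   -0.0013 0.0013 -0.0003
```

```bash
python3 -m crank '-0.001 0.04 0 0 0 0;-0.001 0.04 0 0 0 0;-0.001 0.04 0 0 0 0;-0.001 0.04 0 0 0 0'
python3 -m crank '0 0 0 0 0 0;0 0 0 0 0 0;0 0 0 0 0 0;0 0 0 0 0 0;0 0 0 0 0 0;0 0 0 0 0 0;0 0 0 0 0 0;0 0 0 0 0 0' 1 25
python3 -m crank '0 0 0 0 0 0;0 0 0 0 0 0;0 0 0 0 0 0;0 -0.01 0 0 0 0;0 -0.03 0 0 0 0;0 -0.05 0 0 0 0;0 -0.07 0 0 0 0;0 -0.09 0 0 0 0' -1
python3 -m crank '0 -0.03 0 0 0 0;0 -0.06 0 0 0 0;0 -0.09 0 0 0 0;0 -0.12 0 0 0 0;0 -0.12 0 0 0 0;0 -0.12 0 0 0 0;0 -0.12 0 0 0 0' 
python3 -c "
from h import *
a=(.5014,-.0534);y=-6.1;p=off(a,y,-.052);print(p)
rows((*p,.21,90+y),(*p,.02,90+y))
for i in range(3): snap('side','s3',(220,130,420,280),4)
find(snap('top','t3'))"
```

```text
time: 6.15
ee_pos: [0.4569, 0.0792, 0.0235]
tcp_rot: [-90.2, -0.1, 84.3]
wrist_force: [-0.7, 0.3, -1.0]
opening: 0.0858
time: 6.95
ee_pos: [0.4563, 0.0791, 0.0224]
tcp_rot: [-90.1, -0.1, 84.3]
wrist_force: [-1.7, 1.6, 9.8]
opening: 0.0567
time: 7.75
ee_pos: [0.4551, 0.0787, 0.1119]
tcp_rot: [-90.0, 0.0, 84.3]
wrist_force: [0.3, -0.0, 0.3]
opening: 0.0855
time: 8.45
ee_pos: [0.4549, 0.0787, 0.2298]
tcp_rot: [-89.9, 0.0, 84.3]
wrist_force: [0.1, 0.1, -0.2]
opening: 0.0856
(np.float64(0.44969442690507333), np.float64(-0.04787426829051588))
t 8.45 p [0.4549 0.0787 0.2298] rot [-89.9   0.   84.3] open 0.0856 F [ 0.1  0.1 -0.2]
-0.1265 0.0198 -0.0074   -0.0013 0.0071 -0.0004
-0.0000 0.1900 -0.0000   0.0000 0.0000 0.0000
[298.9 225.4] [0.4332 0.118  0.05  ] len [0.227 0.145] yaw -81.6
[358.  201.3] [ 0.5018 -0.0536  0.05  ] len [0.13  0.058] yaw -6.4
[195.8 191.7] [0.5336 0.427  0.026 ] len [0.083 0.029] yaw -1.6
[225.7 181.1] [0.5648 0.337  0.026 ] len [0.029 0.083] yaw 14.7
[264.4 177.9] [0.5736 0.2215 0.026 ] len [0.054 0.067] yaw 0.1
```

View pics/s3.png

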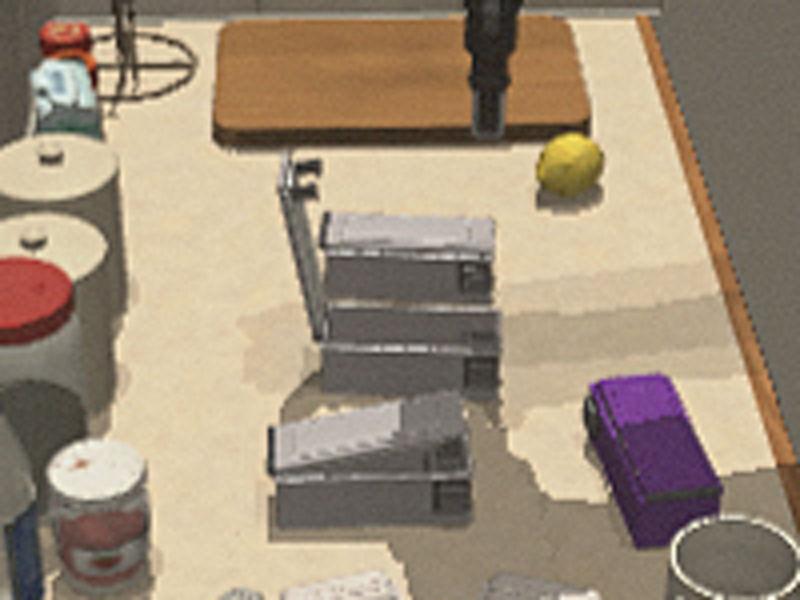

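M is sound (lid fully open), L is stiff. Now R.

```bash
python3 -m crank '-0.1265 0.02 -0.0074 0 0.007 0;-0.1265 0.02 -0.0074 0 0.007 0;-0.1265 0.02 -0.0074 0 0.007 0;-0.1265 0.02 -0.0074 0 0.007 0;-0.1265 0.02 -0.0074 0 0.007 0'
python3 -m crank '0 0.05 0 0 0 0;0 0.1 0 0 0 0;0 0.15 0 0 0 0;0 0.188 0 0 0 0;0 0.188 0 0 0 0;0 0.188 0 0 0 0'
python3 -c "
from h import *
rows((.4497,-.0479,.021,83.9))"
python3 -m crank '0 0 0 0 0 0;0 0 0 0 0 0;0 0 0 0 0 0;0 0 0 0 0 0;0 0 0 0 0 0;0 0 0 0 0 0;0 0 0 0 0 0;0 0 0 0 0 0' 1 25
python3 -m crank '0 0 0 0 0 0;0 0 0 0 0 0;0 0 0 0 0 0;0 -0.01 0 0 0 0;0 -0.03 0 0 0 0;0 -0.05 0 0 0 0;0 -0.07 0 0 0 0;0 -0.09 0 0 0 0' -1
python3 -m crank '0 -0.03 0 0 0 0;0 -0.06 0 0 0 0;0 -0.09 0 0 0 0;0 -0.12 0 0 0 0;0 -0.12 0 0 0 0;0 -0.12 0 0 0 0;0 -0.12 0 0 0 0' 
python3 -c "
from h import *
rows((.4369,.3443,.22,72.3),(.4369,.3443,.02,72.3))
for i in range(6): snap('side','s4',(220,130,420,280),4)"
```

```text
time: 9.15
ee_pos: [0.4499, -0.0481, 0.2102]
tcp_rot: [-90.0, -0.0, 83.8]
wrist_force: [-0.5, 0.3, -0.4]
opening: 0.0854
time: 9.75
ee_pos: [0.4503, -0.0471, 0.0235]
tcp_rot: [-90.0, -0.0, 84.0]
wrist_force: [-0.3, -0.2, -0.0]
opening: 0.0856
t 9.75 p [ 0.4503 -0.0471  0.0235] rot [-90.  -0.  84.] open 0.0856 F [-0.3 -0.2 -0. ]
-0.0009 0.0025 0.0005   -0.0003 0.0013 0.0001
time: 10.55
ee_pos: [0.4519, -0.0477, 0.0255]
tcp_rot: [-90.3, -0.0, 83.9]
wrist_force: [-0.2, 2.8, 10.6]
opening: 0.0567
time: 11.35
ee_pos: [0.4499, -0.0479, 0.1139]
tcp_rot: [-90.0, 0.0, 83.9]
wrist_force: [-0.5, 0.1, -0.7]
opening: 0.0858
time: 12.05
ee_pos: [0.4498, -0.0478, 0.2318]
tcp_rot: [-89.9, 0.0, 83.9]
wrist_force: [-0.6, 0.3, -0.5]
opening: 0.0856
t 12.05 p [ 0.4498 -0.0478  0.2318] rot [-89.9   0.   83.9] open 0.0856 F [-0.6  0.3 -0.5]
0.3885 0.0119 0.0544   -0.0013 0.2025 -0.0002
-0.0000 0.2000 -0.0000   0.0000 0.0000 0.0000
```

View pics/s4.png

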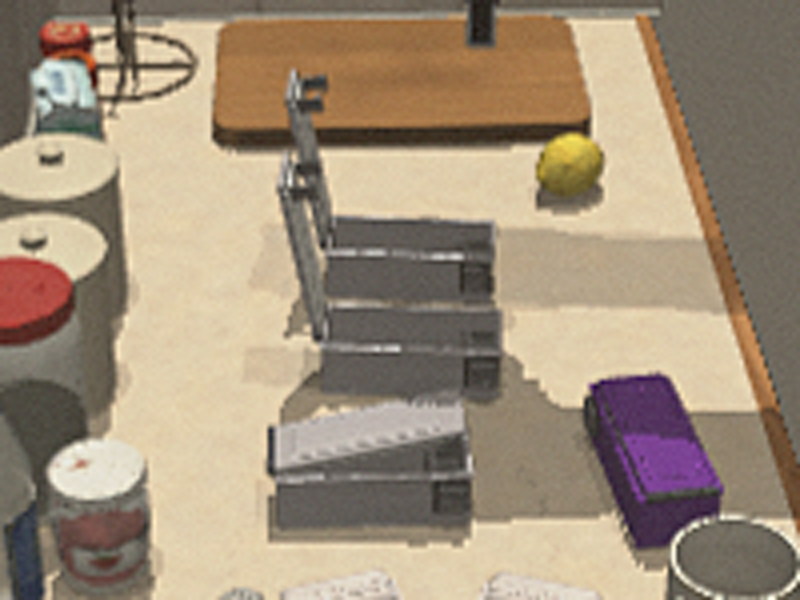

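M and R are sound, L is stiff. L goes to the board first, gripped on its tub walls, 18 mm to the hinge side of its middle.

```bash
python3 -c "
from h import *
rows((.42,.10,.25,90),(.559,.221,.2,90),(.559,.221,.036,90))"
```

```text
t 12.35 p [ 0.4499 -0.0478  0.2321] rot [-90.    0.   83.9] open 0.0857 F [-0.7  0.4  0.2]
0.1438 -0.0178 0.0454   -0.0008 -0.1064 0.0000
0.1210 0.0500 -0.1390   0.0000 0.0000 0.0000
0.0000 0.1640 -0.0000   0.0000 0.0000 0.0000
```

```bash
python3 -m crank '0.144 -0.018 0.045 0 -0.106 0;0.144 -0.018 0.045 0 -0.106 0;0.144 -0.018 0.045 0 -0.106 0;0.144 -0.018 0.045 0 -0.106 0;0.144 -0.018 0.045 0 -0.106 0'
python3 -m crank '0.121 0.05 -0.139 0 0 0;0.121 0.05 -0.139 0 0 0;0.121 0.05 -0.139 0 0 0;0.121 0.05 -0.139 0 0 0;0.121 0.05 -0.139 0 0 0;0.121 0.05 -0.139 0 0 0;0.121 0.05 -0.139 0 0 0'
python3 -c "
from h import *
rows((.559,.221,.1,90))"
```

```text
time: 12.85
ee_pos: [0.4204, 0.1012, 0.2506]
tcp_rot: [-90.0, 0.0, 90.2]
wrist_force: [-0.0, 0.0, -0.4]
opening: 0.0855
time: 13.55
ee_pos: [0.5598, 0.2195, 0.201]
tcp_rot: [-90.0, 0.0, 89.9]
wrist_force: [1.3, 0.2, 0.2]
opening: 0.085
t 13.55 p [0.5598 0.2195 0.201 ] rot [-90.    0.   89.9] open 0.085 F [1.3 0.2 0.2]
0.0015 0.1010 0.0008   0.0002 -0.0021 -0.0001
```

```bash
python3 -m crank '0.0015 0.05 0.001 0 0 0;0.0015 0.1 0.001 0 0 0;0.0015 0.13 0.001 0 0 0;0.0015 0.15 0.001 0 0 0;0.0015 0.165 0.001 0 0 0;0.0015 0.165 0.001 0 0 0;0.0015 0.165 0.001 0 0 0'
python3 -m crank '0 0 0 0 0 0;0 0 0 0 0 0;0 0 0 0 0 0;0 0 0 0 0 0;0 0 0 0 0 0;0 0 0 0 0 0;0 0 0 0 0 0;0 0 0 0 0 0' 1 60
python3 -m crank '0 -0.01 0 0 0 0;0 -0.02 0 0 0 0;0 -0.04 0 0 0 0;0 -0.04 0 0 0 0'
python3 -c "
from h import *
rows((.42,.18,.25,90))
snap('side','s5',(220,130,420,280),4)"
```

```text
time: 14.25
ee_pos: [0.5592, 0.2223, 0.0371]
tcp_rot: [-90.1, -0.0, 89.9]
wrist_force: [-0.6, -0.5, 0.6]
opening: 0.0855
time: 15.05
ee_pos: [0.5596, 0.2228, 0.0373]
tcp_rot: [-90.1, -0.0, 90.0]
wrist_force: [-0.3, -0.4, 5.5]
opening: 0.0546
time: 15.45
ee_pos: [0.5601, 0.2232, 0.0789]
tcp_rot: [-90.2, -0.1, 90.0]
wrist_force: [-0.5, 0.2, -2.3]
opening: 0.0545
t 15.45 p [0.5601 0.2232 0.0789] rot [-90.2  -0.1  90. ] open 0.0545 F [-0.5  0.2 -2.3]
-0.0430 -0.1718 0.1394   0.0041 -0.0004 0.0017
```

View pics/s5.png

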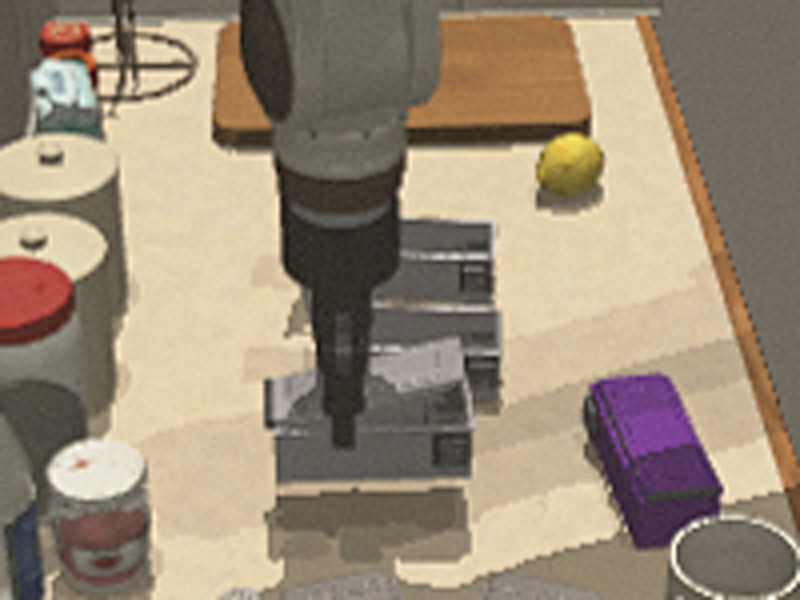

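```bash
python3 -m crank '0 -0.05 0.03 0 0 0;0 -0.1 0.06 0 0 0;-0.01 -0.14 0.09 0 0 0;-0.03 -0.172 0.12 0 0 0;-0.043 -0.172 0.139 0 0 0;-0.043 -0.172 0.139 0 0 0'
python3 -c "
from h import *
print(bot.get_obs()['q'])
c=off((.48,-.385),-20,.018)
rows((.45,-.1,.25,80),(*c,.25,70),(*c,.061,70))"
```

```text
time: 16.1
ee_pos: [0.4179, 0.1786, 0.2502]
tcp_rot: [-90.2, -0.1, 90.0]
wrist_force: [0.8, -0.2, -2.9]
opening: 0.0545
[ 2.31425166e+01 -8.04432473e+00 -1.77184269e+00  9.60709501e+01
 -6.83739516e-03  2.31748821e+01]
t 16.1 p [0.4179 0.1786 0.2502] rot [-90.2  -0.1  90. ] open 0.0545 F [ 0.8 -0.2 -2.9]
-0.2786 -0.0000 -0.0323   0.0032 0.1740 0.0016
-0.2786 0.0000 -0.0968   0.0000 0.1745 -0.0000
-0.0000 0.1890 -0.0000   0.0000 0.0000 0.0000
```

```bash
python3 -m crank '-0.279 0 -0.032 0 0.174 0;-0.279 0 -0.032 0 0.174 0;-0.279 0 -0.032 0 0.174 0;-0.279 0 -0.032 0 0.174 0;-0.279 0 -0.032 0 0.174 0;-0.279 0 -0.032 0 0.174 0;-0.279 0 -0.032 0 0.174 0'
python3 -m crank '-0.279 0 -0.097 0 0.1745 0;-0.279 0 -0.097 0 0.1745 0;-0.279 0 -0.097 0 0.1745 0;-0.279 0 -0.097 0 0.1745 0;-0.279 0 -0.097 0 0.1745 0;-0.279 0 -0.097 0 0.1745 0;-0.279 0 -0.097 0 0.1745 0'
python3 -c "
from h import *
c=off((.48,-.385),-20,.018)
rows((*c,.09,70),(*c,.061,70))
snap('side','s6',(240,90,440,240),4)"
```

```text
time: 16.8
ee_pos: [0.4518, -0.1026, 0.2459]
tcp_rot: [-89.9, 0.0, 79.8]
wrist_force: [-0.3, 0.4, -2.5]
opening: 0.0544
time: 17.5
ee_pos: [0.4991, -0.3951, 0.243]
tcp_rot: [-89.7, -0.0, 69.8]
wrist_force: [-0.7, 1.2, -3.7]
opening: 0.0547
t 17.5 p [ 0.4991 -0.3951  0.243 ] rot [-89.7  -0.   69.8] open 0.0547 F [-0.7  1.2 -3.7]
0.0028 0.1530 0.0027   -0.0045 -0.0032 0.0007
-0.0000 0.0290 -0.0000   0.0000 0.0000 0.0000
```

View pics/s6.png

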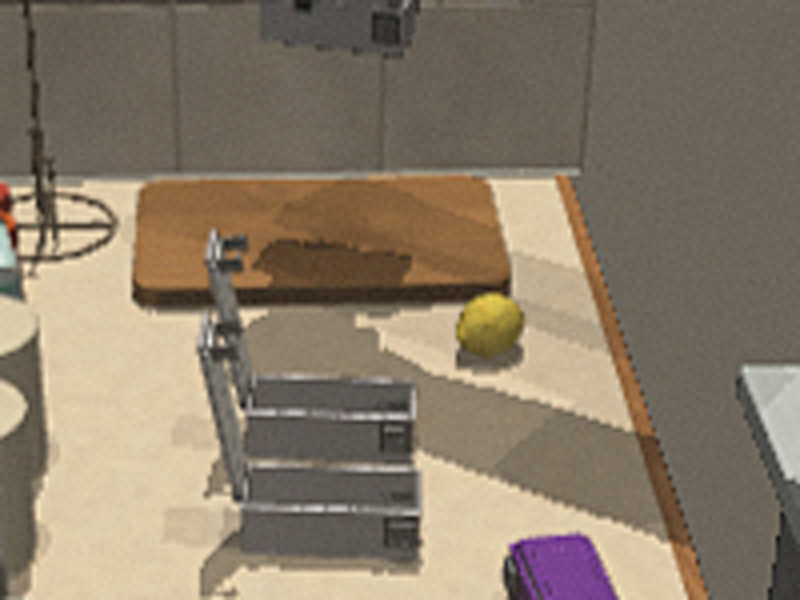

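```bash
python3 -m crank '0.002 0.05 0.002 0 0 0;0.002 0.1 0.002 0 0 0;0.002 0.13 0.002 0 0 0;0.002 0.155 0.002 0 0 0;0.002 0.155 0.002 0 0 0;0.002 0.155 0.002 0 0 0'
python3 -m crank '0 0.015 0 0 0 0;0 0.025 0 0 0 0;0 0.025 0 0 0 0;0 0.025 0 0 0 0'
python3 -c "
from h import *
rows((.4969,-.3912,.0593,70))"
```

```text
time: 18.15
ee_pos: [0.4978, -0.3873, 0.0931]
tcp_rot: [-90.0, -0.0, 70.1]
wrist_force: [0.5, 0.3, -2.3]
opening: 0.0542
time: 18.55
ee_pos: [0.4974, -0.3884, 0.0675]
tcp_rot: [-90.0, -0.0, 70.0]
wrist_force: [0.2, 0.7, -2.5]
opening: 0.0543
t 18.55 p [ 0.4974 -0.3884  0.0675] rot [-90.  -0.  70.] open 0.0543 F [ 0.2  0.7 -2.5]
-0.0028 0.0082 -0.0005   -0.0004 0.0000 0.0001
```

Down 8 mm more, release, rise, and then out to the bars.

```bash
python3 -m crank '0 0.005 0 0 0 0;0 0.008 0 0 0 0;0 0.009 0 0 0 0;0 0.009 0 0 0 0'
python3 -m crank '0 0 0 0 0 0;0 0 0 0 0 0;0 0 0 0 0 0;0 0 0 0 0 0;0 -0.04 0 0 0 0;0 -0.09 0 0 0 0;0 -0.14 0 0 0 0;0 -0.19 0 0 0 0' -1
python3 -c "
from h import *
rows((.40,0,.24,75),(.4369,.3443,.2,72.3),(.4369,.3443,.02,72.3))"
```

```text
time: 18.95
ee_pos: [0.4975, -0.3885, 0.059]
tcp_rot: [-90.0, 0.0, 70.0]
wrist_force: [-0.8, 0.1, 1.1]
opening: 0.0543
time: 19.75
ee_pos: [0.4972, -0.3882, 0.2507]
tcp_rot: [-90.0, 0.0, 70.0]
wrist_force: [0.9, -1.4, 0.2]
opening: 0.0849
t 19.75 p [ 0.4972 -0.3882  0.2507] rot [-90.   0.  70.] open 0.0849 F [ 0.9 -1.4  0.2]
0.3316 0.0106 0.2240   0.0004 -0.0870 -0.0002
0.3421 0.0400 0.0535   0.0000 0.0471 0.0000
-0.0000 0.1800 -0.0000   0.0000 0.0000 0.0000
```

```bash
python3 -m crank '0.332 0.011 0.224 0 -0.087 0;0.332 0.011 0.224 0 -0.087 0;0.332 0.011 0.224 0 -0.087 0;0.332 0.011 0.224 0 -0.087 0;0.332 0.011 0.224 0 -0.087 0;0.332 0.011 0.224 0 -0.087 0;0.332 0.011 0.224 0 -0.087 0;0.332 0.011 0.224 0 -0.087 0'
python3 -m crank '0.342 0.04 0.0535 0 0.047 0;0.342 0.04 0.0535 0 0.047 0;0.342 0.04 0.0535 0 0.047 0;0.342 0.04 0.0535 0 0.047 0;0.342 0.04 0.0535 0 0.047 0;0.342 0.04 0.0535 0 0.047 0;0.342 0.04 0.0535 0 0.047 0;0.342 0.04 0.0535 0 0.047 0'
python3 -c "
from h import *
rows((.4369,.3443,.12,72.3),(.4369,.3443,.022,72.3))"
```

```text
time: 20.55
ee_pos: [0.3998, 0.0011, 0.2378]
tcp_rot: [-90.1, -0.0, 75.0]
wrist_force: [2.2, 0.5, 0.4]
opening: 0.0855
time: 21.35
ee_pos: [0.437, 0.3481, 0.195]
tcp_rot: [-89.9, 0.1, 72.5]
wrist_force: [-0.2, -0.4, -0.4]
opening: 0.0858
t 21.35 p [0.437  0.3481 0.195 ] rot [-89.9   0.1  72.5] open 0.0858 F [-0.2 -0.4 -0.4]
-0.0035 0.0750 -0.0012   -0.0020 0.0042 -0.0015
-0.0000 0.0980 -0.0000   0.0000 0.0000 0.0000
```

```bash
python3 -c "
from h import *
im=snap('top','t7',(180,110,520,290),2)
im=snap('top','t7',(180,110,520,290),2);print('now');find(im)"
python3 -m crank '-0.0035 0.05 -0.001 0 0 0;-0.0035 0.1 -0.001 0 0 0;-0.0035 0.14 -0.001 0 0 0;-0.0035 0.175 -0.001 0 0 0;-0.0035 0.175 -0.001 0 0 0;-0.0035 0.175 -0.001 0 0 0'
python3 -m crank '0 0 0 0 0 0;0 0 0 0 0 0;0 0 0 0 0 0;0 0 0 0 0 0;0 0 0 0 0 0;0 0 0 0 0 0;0 0 0 0 0 0;0 0 0 0 0 0' 1 30
python3 -c "
from h import *
print(bot.get_obs()['opening'])
c=off((.5068,.0742),-5.7,.012);print(c)
rows((.4369,.3443,.2,72.3),(*c,.2,84.3),(*c,.06,84.3))"
```

```text
now
[225.  218.6] [0.4535 0.3383 0.026 ] len [0.048 0.027] yaw -19.8
[354.9 199.1] [ 0.5091 -0.0464  0.026 ] len [0.104 0.039] yaw -5.0
[311.6 197.9] [0.5125 0.0808 0.05  ] len [0.103 0.044] yaw -3.9
[195.8 191.7] [0.5335 0.427  0.026 ] len [0.083 0.029] yaw -1.5
[225.7 181.1] [0.5648 0.3371 0.026 ] len [0.029 0.083] yaw 14.5
time: 22.05
ee_pos: [0.4378, 0.3393, 0.024]
tcp_rot: [-90.0, -0.0, 72.2]
wrist_force: [-0.5, 1.1, 0.6]
opening: 0.0856
time: 22.85
ee_pos: [0.4379, 0.3406, 0.0238]
tcp_rot: [-90.1, -0.1, 72.3]
wrist_force: [-0.4, 0.3, 6.3]
opening: 0.0315
0.031493444765916874
(np.float64(0.5187406668395348), np.float64(0.07300816300307633))
t 22.85 p [0.4379 0.3406 0.0238] rot [-90.1  -0.1  72.3] open 0.0315 F [-0.4  0.3  6.3]
0.0035 -0.1762 0.0019   0.0011 0.0002 0.0014
-0.2336 -0.0000 -0.1604   -0.0000 -0.2094 0.0000
0.0000 0.1400 -0.0000   0.0000 0.0000 0.0000
```

View pics/t7.png

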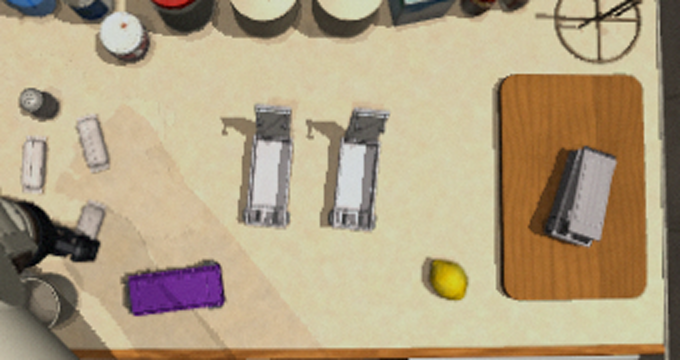

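```bash
python3 -c "
from h import *
im=np.load('pics/t7.npy')
for uv in ([311.6,197.9],[354.9,199.1]):
    print(plane('top',[uv],.003))
# near end corners of the tubs, rim z .044 (crop px/2 + offset)
print(plane('top',[[180+244/2,110+226/2],[180+290/2,110+227/2],[180+332/2,110+228/2],[180+375/2,110+230/2]],.044))
c=im[150:230,295:375];f=cv2.resize(c,None,fx=8,fy=8,interpolation=cv2.INTER_CUBIC)
cv2.imwrite('pics/t7c.png',f[:,:,::-1])"
```

```text
[[0.5142806  0.08227791 0.003     ]]
[[ 0.50995016 -0.04816432  0.003     ]]
[[ 0.43982903  0.10916772  0.044     ]
 [ 0.43802834  0.04243467  0.044     ]
 [ 0.43621771 -0.01850636  0.044     ]
 [ 0.43290568 -0.08098479  0.044     ]]
```

View pics/t7c.png

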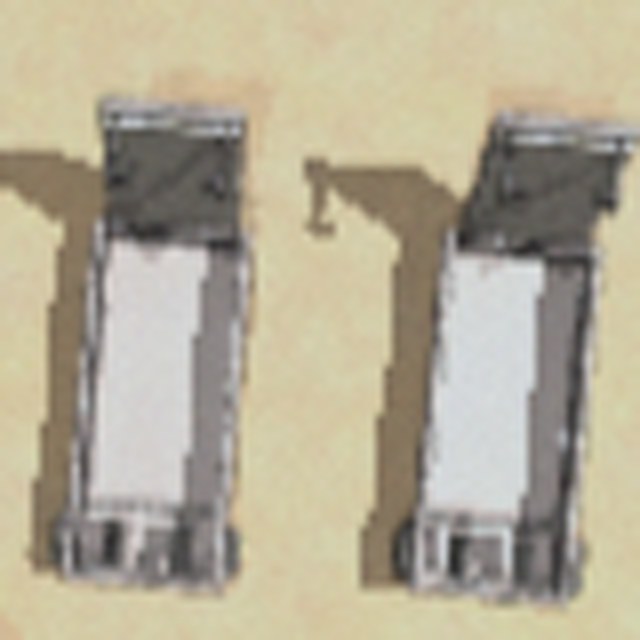

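```bash
python3 -c "
from h import *
for q in ([[65,578],[226,588],[248,240],[97,235]],[[417,592],[569,600],[597,250],[447,240]]):
    P=plane('top',np.array(q)/8+[295,150],.044)
    n=(P[0]+P[1])/2;f=(P[2]+P[3])/2;v=(f-n);print(P.round(4)[:,:2],'yaw',np.degrees(np.arctan2(v[1],v[0])),'len',np.linalg.norm(v),'mid',n+v/np.linalg.norm(v)*.065)
"
```

```text
[[0.442  0.1059]
 [0.4381 0.0475]
 [0.5646 0.0388]
 [0.5667 0.0939]] yaw -4.714491283742314 len 0.12606564801974937 mid [0.50480145 0.07136099 0.044     ]
[[ 0.4362 -0.0218]
 [ 0.4329 -0.077 ]
 [ 0.5603 -0.0885]
 [ 0.5642 -0.0338]] yaw -5.268512900111081 len 0.1282430958271748 mid [ 0.49929074 -0.05534671  0.044     ]
```

```bash
python3 -m crank '0 -0.03 0 0 0 0;0 -0.08 0 0 0 0;0 -0.13 0 0 0 0;0 -0.176 0 0 0 0;0 -0.176 0 0 0 0'
python3 -c "
from h import *
c=off((.505,.0725),-5.2,.013);print(c)
rows((*c,.2,84.8),(*c,.06,84.8))"
```

```text
time: 23.35
ee_pos: [0.439, 0.3414, 0.2059]
tcp_rot: [-90.3, -0.5, 72.3]
wrist_force: [-0.0, 0.3, -1.1]
opening: 0.0309
(np.float64(0.5179464971820076), np.float64(0.07132177645742885))
t 23.35 p [0.439  0.3414 0.2059] rot [-90.3  -0.5  72.3] open 0.0309 F [-0.   0.3 -1.1]
-0.2334 0.0049 -0.1573   0.0066 -0.2179 0.0076
-0.0000 0.1400 -0.0000   0.0000 0.0000 0.0000
```

```bash
python3 -m crank '-0.233 0 -0.157 0 -0.218 0;-0.233 0 -0.157 0 -0.218 0;-0.233 0 -0.157 0 -0.218 0;-0.233 0 -0.157 0 -0.218 0;-0.233 0 -0.157 0 -0.218 0;-0.233 0 -0.157 0 -0.218 0;-0.233 0 -0.157 0 -0.218 0;-0.233 0 -0.157 0 -0.218 0'
python3 -c "
from h import *
c=off((.505,.0725),-5.2,.013)
rows((*c,.09,84.8))
snap('side','s8',(220,130,420,280),4)"
```

```text
time: 24.15
ee_pos: [0.5161, 0.0698, 0.1983]
tcp_rot: [-90.0, -0.0, 84.7]
wrist_force: [-0.2, -0.6, -0.3]
opening: 0.0315
t 24.15 p [0.5161 0.0698 0.1983] rot [-90.   -0.   84.7] open 0.0315 F [-0.2 -0.6 -0.3]
0.0017 0.1083 -0.0017   -0.0005 -0.0020 0.0001
```

```bash
python3 -m crank '0.0015 0.05 -0.0015 0 0 0;0.0015 0.1 -0.0015 0 0 0;0.0015 0.12 -0.0015 0 0 0;0.0015 0.138 -0.0015 0 0 0;0.0015 0.138 -0.0015 0 0 0;0.0015 0.138 -0.0015 0 0 0'
python3 -m crank '0 0 0 0 0 0;0 0 0 0 0 0;0 0 0 0 0 0;0 0 0 0 0 0;0 -0.04 0 0 0 0;0 -0.09 0 0 0 0;0 -0.14 0 0 0 0;0 -0.14 0 0 0 0' -1
python3 -c "
from h import *
rows((.5648,.3371,.2,104.5),(.5648,.3371,.022,104.5))"
```

```text
time: 24.8
ee_pos: [0.5176, 0.0728, 0.0611]
tcp_rot: [-90.0, -0.0, 84.9]
wrist_force: [-0.4, -0.4, -0.6]
opening: 0.0311
time: 25.6
ee_pos: [0.52, 0.072, 0.2081]
tcp_rot: [-90.6, -0.1, 84.8]
wrist_force: [0.0, -0.3, -0.5]
opening: 0.0852
t 25.6 p [0.52   0.072  0.2081] rot [-90.6  -0.1  84.8] open 0.0852 F [ 0.  -0.3 -0.5]
0.2681 0.0089 -0.0204   0.0104 -0.3442 0.0006
0.0000 0.1780 -0.0000   0.0000 0.0000 0.0000
```

```bash
python3 -m crank '0.268 0.009 -0.02 0 -0.344 0;0.268 0.009 -0.02 0 -0.344 0;0.268 0.009 -0.02 0 -0.344 0;0.268 0.009 -0.02 0 -0.344 0;0.268 0.009 -0.02 0 -0.344 0;0.268 0.009 -0.02 0 -0.344 0;0.268 0.009 -0.02 0 -0.344 0;0.268 0.009 -0.02 0 -0.344 0'
python3 -c "
from h import *
snap('top','t9');im=snap('top','t9',(270,120,390,250),4)
rows((.5648,.3371,.022,104.5))"
```

```text
time: 26.4
ee_pos: [0.5619, 0.3367, 0.1911]
tcp_rot: [-89.9, 0.0, 104.5]
wrist_force: [-0.0, -0.4, 0.6]
opening: 0.0853
t 26.5 p [0.5621 0.3357 0.1918] rot [-90.    0.  104.4] open 0.0851 F [-0.4  0.2  0.7]
0.0007 0.1698 -0.0029   0.0001 -0.0009 -0.0002
```

View pics/t9.png

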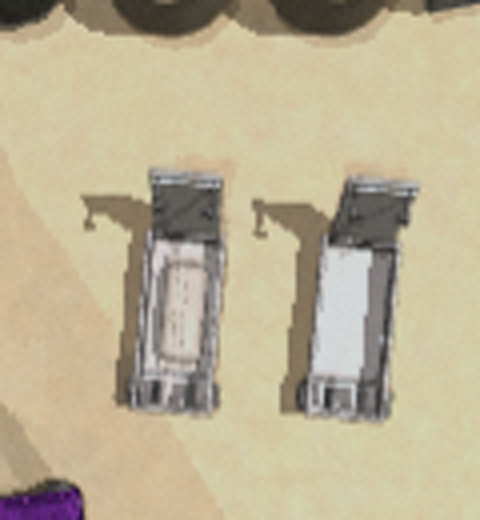

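Bar 1 lies flat in M (180,310 in the crop). Now grasp bar 2.

```bash
python3 -m crank '0.001 0.05 -0.003 0 0 0;0.001 0.1 -0.003 0 0 0;0.001 0.14 -0.003 0 0 0;0.001 0.168 -0.003 0 0 0;0.001 0.168 -0.003 0 0 0;0.001 0.168 -0.003 0 0 0'
python3 -c "
from h import *
rows((.5648,.3371,.022,104.5))"
python3 -m crank '0 0 0 0 0 0;0 0 0 0 0 0;0 0 0 0 0 0;0 0 0 0 0 0;0 0 0 0 0 0;0 0 0 0 0 0;0 0 0 0 0 0;0 0 0 0 0 0' 1 30
python3 -m crank '0 -0.03 0 0 0 0;0 -0.08 0 0 0 0;0 -0.13 0 0 0 0;0 -0.176 0 0 0 0;0 -0.176 0 0 0 0'
python3 -c "
from h import *
c=off((.4995,-.0545),-5.7,.012);print(c)
rows((.45,.20,.22,94),(*c,.22,84.3),(*c,.06,84.3))"
```

```text
time: 27.1
ee_pos: [0.565, 0.3377, 0.0249]
tcp_rot: [-90.0, -0.0, 104.4]
wrist_force: [0.4, 1.2, -0.1]
opening: 0.0855
t 27.1 p [0.565  0.3377 0.0249] rot [-90.   -0.  104.4] open 0.0855 F [ 0.4  1.2 -0.1]
-0.0005 0.0029 0.0004   0.0005 -0.0012 0.0001
time: 27.9
ee_pos: [0.5652, 0.3388, 0.0247]
tcp_rot: [-90.1, -0.0, 104.5]
wrist_force: [0.4, 0.2, 6.3]
opening: 0.0312
time: 28.4
ee_pos: [0.5663, 0.3396, 0.2075]
tcp_rot: [-90.6, -0.2, 104.5]
wrist_force: [-0.1, -0.3, -0.3]
opening: 0.031
(np.float64(0.5114406668395347), np.float64(-0.05569183699692367))
t 28.4 p [0.5663 0.3396 0.2075] rot [-90.6  -0.2 104.5] open 0.031 F [-0.1 -0.3 -0.3]
-0.1060 -0.0142 0.1474   0.0097 0.1834 0.0039
-0.2594 -0.0000 -0.0435   -0.0000 0.1693 0.0000
0.0000 0.1600 -0.0000   0.0000 0.0000 0.0000
```

```bash
python3 -m crank '-0.106 -0.014 0.147 0 0.183 0;-0.106 -0.014 0.147 0 0.183 0;-0.106 -0.014 0.147 0 0.183 0;-0.106 -0.014 0.147 0 0.183 0;-0.106 -0.014 0.147 0 0.183 0'
python3 -m crank '-0.26 0 -0.0435 0 0.17 0;-0.26 0 -0.0435 0 0.17 0;-0.26 0 -0.0435 0 0.17 0;-0.26 0 -0.0435 0 0.17 0;-0.26 0 -0.0435 0 0.17 0;-0.26 0 -0.0435 0 0.17 0;-0.26 0 -0.0435 0 0.17 0;-0.26 0 -0.0435 0 0.17 0'
python3 -c "
from h import *
rows((.5114,-.0557,.06,84.3))"
```

```text
time: 28.9
ee_pos: [0.447, 0.1969, 0.2147]
tcp_rot: [-90.1, -0.0, 93.9]
wrist_force: [1.9, 0.7, -0.0]
opening: 0.031
time: 29.7
ee_pos: [0.5106, -0.0566, 0.2132]
tcp_rot: [-90.0, -0.0, 84.3]
wrist_force: [-1.0, -0.3, -0.2]
opening: 0.0311
t 29.7 p [ 0.5106 -0.0566  0.2132] rot [-90.   -0.   84.3] open 0.0311 F [-1.  -0.3 -0.2]
0.0009 0.1532 -0.0008   -0.0008 -0.0006 0.0004
```

```bash
python3 -m crank '0.001 0.05 -0.001 0 0 0;0.001 0.1 -0.001 0 0 0;0.001 0.13 -0.001 0 0 0;0.001 0.152 -0.001 0 0 0;0.001 0.152 -0.001 0 0 0;0.001 0.152 -0.001 0 0 0'
python3 -m crank '0 0 0 0 0 0;0 0 0 0 0 0;0 0 0 0 0 0;0 0 0 0 0 0;0 -0.04 0 0 0 0;0 -0.09 0 0 0 0;0 -0.14 0 0 0 0;0 -0.17 0 0 0 0' -1
python3 -c "
from h import *
o1,d1=ray('top',[[311,101]]);o2,d2=ray('side',[[228,190]])
A=np.c_[d1[0],-d2[0]];s=np.linalg.lstsq(A,o2-o1,rcond=None)[0];print('can knob',o1+s[0]*d1[0],o2+s[1]*d2[0])
print(plane('top',[[312,124]],.13))
B=(.505,.0725);y=-5.2
W=[(*off(B,y,.10),.26),(*off(B,y,.15),.26),(*off(B,y,.15),.157),(*off(B,y,.08),.157),(*off(B,y,.042),.162),(*off(B,y,.008),.145),(*off(B,y,-.018),.117),(*off(B,y,-.034),.093),(*off(B,y,-.041),.073),(*off(B,y,-.052),.066)]
rows(*[(*w,84.8) for w in W])
im=snap('top','t10')
c=im[150:230,295:375];cv2.imwrite('pics/t10c.png',cv2.resize(c,None,fx=6,fy=6)[:,:,::-1])"
```

```text
time: 30.3
ee_pos: [0.5118, -0.0551, 0.0623]
tcp_rot: [-90.0, -0.0, 84.4]
wrist_force: [0.3, -1.2, -0.6]
opening: 0.0311
time: 31.1
ee_pos: [0.5121, -0.0565, 0.2359]
tcp_rot: [-90.2, 0.0, 84.3]
wrist_force: [0.5, 0.8, -0.1]
opening: 0.0849
can knob [0.77548871 0.07923579 0.12744437] [0.77564254 0.07923365 0.12748856]
[[0.71067618 0.07659005 0.13      ]]
t 31.1 p [ 0.5121 -0.0565  0.2359] rot [-90.2   0.   84.3] open 0.0849 F [ 0.5  0.8 -0.1]
0.1286 -0.0237 -0.0802   0.0043 -0.0094 -0.0000
-0.0000 -0.0000 -0.0500   0.0000 0.0000 0.0000
-0.0000 0.1030 -0.0000   0.0000 0.0000 0.0000
0.0000 0.0000 0.0700   0.0000 0.0000 0.0000
-0.0000 -0.0050 0.0380   0.0000 0.0000 0.0000
0.0000 0.0170 0.0340   0.0000 0.0000 0.0000
0.0000 0.0280 0.0260   0.0000 0.0000 0.0000
-0.0000 0.0240 0.0160   0.0000 0.0000 0.0000
-0.0000 0.0200 0.0070   0.0000 0.0000 0.0000
0.0000 0.0070 0.0110   0.0000 0.0000 0.0000
```

```bash
python3 -m crank '0 -0.024 0 0 0 0;0.129 -0.024 -0.08 0 -0.009 0;0.129 -0.024 -0.08 0 -0.009 0;0.129 -0.024 -0.08 0 -0.009 0;0.129 -0.024 -0.13 0 -0.009 0;0.129 -0.024 -0.13 0 -0.009 0;0.129 -0.024 -0.13 0 -0.009 0;0.129 -0.024 -0.13 0 -0.009 0' 1 30
python3 -c "
from h import *
B=(.505,.0725);y=-5.2
rows((*off(B,y,.15),.157,84.8))"
```

```text
time: 31.95
ee_pos: [0.6533, 0.0588, 0.2561]
tcp_rot: [-90.0, -0.0, 84.8]
wrist_force: [-0.5, 0.1, 0.6]
opening: 0.0
t 31.95 p [0.6533 0.0588 0.2561] rot [-90.   -0.   84.8] open 0.0 F [-0.5  0.1  0.6]
0.0002 0.0991 -0.0010   0.0002 -0.0006 0.0000
```

View pics/t10c.png

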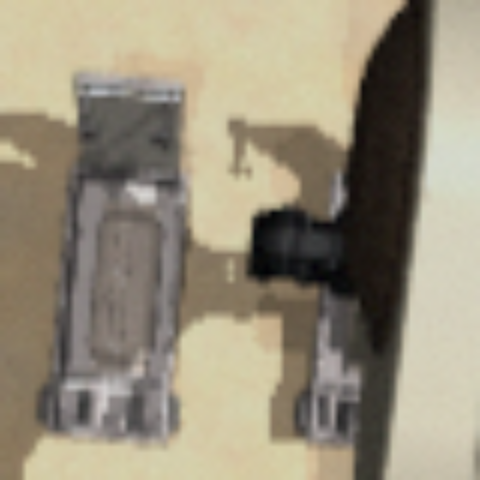

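```bash
python3 -m crank '0 0.05 0 0 0 0;0 0.099 0 0 0 0;0 0.099 0 0 0 0;0 0.099 0 0 0 0'
python3 -m crank '0 0 0.02 0 0 0;0 0 0.035 0 0 0;0 0 0.05 0 0 0;0 0 0.06 0 0 0;0 0 0.07 0 0 0;0 -0.002 0.083 0 0 0;0 -0.005 0.096 0 0 0;0 -0.005 0.108 0 0 0'
python3 -m crank '0 0.005 0.011 0 0 0;0 0.011 0.022 0 0 0;0 0.017 0.034 0 0 0;0 0.026 0.043 0 0 0;0 0.036 0.052 0 0 0;0 0.045 0.06 0 0 0;0 0.053 0.066 0 0 0;0 0.061 0.071 0 0 0'
python3 -m crank '0 0.008 0.005 0 0 0;0 0.017 0.008 0 0 0;0 0.023 0.01 0 0 0;0 0.028 0.012 0 0 0;0 0.03 0.014 0 0 0;0 0.03 0.016 0 0 0;0 0.03 0.018 0 0 0;0 0.03 0.018 0 0 0'
python3 -c "
from h import *
rows()
im=snap('side','s11')"
```

```text
time: 32.35
ee_pos: [0.653, 0.0587, 0.1591]
tcp_rot: [-90.1, -0.0, 84.8]
wrist_force: [0.3, 0.0, 1.6]
opening: -0.0001
time: 33.15
ee_pos: [0.5464, 0.069, 0.1635]
tcp_rot: [-90.2, -0.0, 84.8]
wrist_force: [2.2, -0.8, -0.3]
opening: 0.0002
time: 33.95
ee_pos: [0.4757, 0.0754, 0.101]
tcp_rot: [-90.1, -0.0, 84.8]
wrist_force: [2.9, -0.4, 1.9]
opening: 0.0003
time: 34.75
ee_pos: [0.4575, 0.077, 0.0709]
tcp_rot: [-90.0, -0.0, 84.8]
wrist_force: [0.1, -0.7, 2.3]
opening: 0.0
t 34.75 p [0.4575 0.077  0.0709] rot [-90.   -0.   84.8] open 0.0 F [ 0.1 -0.7  2.3]
```

```bash
python3 -m crank '0 0.004 0 0 0 0;0 0.007 0 0 0 0;0 0.01 0 0 0 0;0 0.01 0 0 0 0'
python3 -m crank '0 0.001 0 0 0 0;0 0.002 0 0 0 0;0 0.003 0 0 0 0;0 0.003 0 0 0 0'
```

```text
time: 35.2
ee_pos: [0.4574, 0.077, 0.0601]
tcp_rot: [-90.0, -0.0, 84.8]
wrist_force: [-0.2, 0.3, 2.4]
opening: 0.0
time: 35.6
ee_pos: [0.4575, 0.077, 0.0576]
tcp_rot: [-90.0, -0.0, 84.8]
wrist_force: [-2.7, 1.0, 4.7]
opening: -0.0003
```

```bash
for i in 1 2 3 4; do python3 -m crank '0 0.001 0 0 0 0;0 0.001 0 0 0 0' | grep -E 'ee_pos|force'; done
```

```text
ee_pos: [0.4575, 0.077, 0.0567]
wrist_force: [-3.3, 1.0, 6.9]
ee_pos: [0.4575, 0.077, 0.0558]
wrist_force: [-3.0, 0.2, 7.7]
ee_pos: [0.4576, 0.077, 0.055]
wrist_force: [-3.7, 0.2, 8.2]
ee_pos: [0.4576, 0.077, 0.0541]
wrist_force: [-5.4, 0.2, 9.4]
```

```bash
for i in 1 2 3 4 5; do python3 -m crank '0 0.001 0 0 0 0;0 0.001 0 0 0 0' | grep -E 'ee_pos|force'; done
```

```text
ee_pos: [0.4576, 0.077, 0.0533]
wrist_force: [-4.7, 0.9, 10.4]
ee_pos: [0.4577, 0.077, 0.053]
wrist_force: [-7.9, -0.3, 18.0]
ee_pos: [0.4577, 0.0771, 0.0528]
wrist_force: [-11.2, -1.2, 24.8]
ee_pos: [0.4577, 0.0771, 0.0526]
wrist_force: [-14.7, -1.3, 31.8]
ee_pos: [0.4577, 0.0771, 0.0523]
wrist_force: [-18.0, -1.4, 39.6]
```

```bash
python3 -m crank '0 -0.01 0 0 0 0;0 -0.03 0 0 0 0;0 -0.07 0 0 0 0;0 -0.12 0 0 0 0;0 -0.17 0 0 0 0;0 -0.19 0 0 0 0;0 -0.19 0 0 0 0;0 -0.19 0 0 0 0'
python3 -c "
from h import *
B=(.4995,-.0545);y=-5.7
rows((*off(B,y,.10),.26,84.3),(*off(B,y,.15),.26,84.3))
im=snap('side','s12',(270,170,370,250),7)"
```

```text
time: 38.2
ee_pos: [0.4579, 0.0769, 0.238]
tcp_rot: [-90.0, 0.0, 84.8]
wrist_force: [0.1, -0.4, -0.1]
opening: -0.0001
t 38.2 p [0.4579 0.0769 0.238 ] rot [-90.    0.   84.8] open -0.0001 F [ 0.1 -0.4 -0.1]
-0.1279 -0.0219 -0.1533   0.0002 0.0085 -0.0002
0.0000 -0.0000 -0.0500   0.0000 0.0000 0.0000
```

View pics/s12.png

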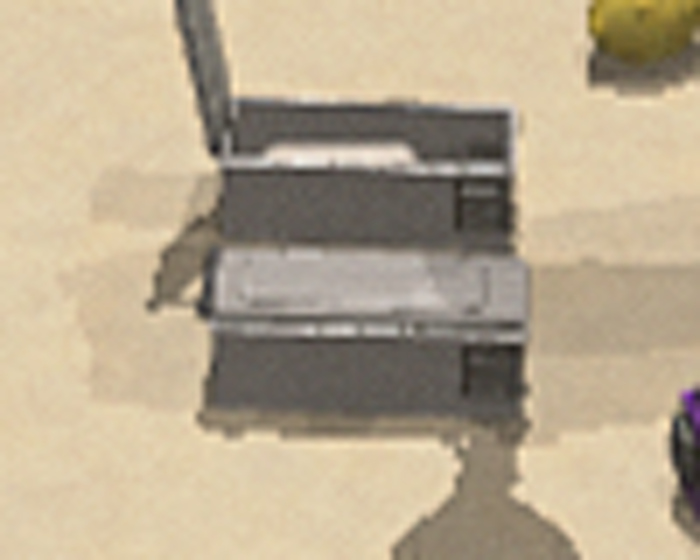

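M is shut, flat and unmoved. R has its bar and hasn't moved. Now the same closing for R.

```bash
python3 -m crank '0 -0.022 0 0 0 0;-0.128 -0.022 -0.15 0 0.0085 0;-0.128 -0.022 -0.15 0 0.0085 0;-0.128 -0.022 -0.15 0 0.0085 0;-0.128 -0.022 -0.203 0 0.0085 0;-0.128 -0.022 -0.203 0 0.0085 0;-0.128 -0.022 -0.203 0 0.0085 0;-0.128 -0.022 -0.203 0 0.0085 0'
python3 -c "
from h import *
B=(.4995,-.0545);y=-5.7
rows((*off(B,y,.15),.157,84.3))"
```

```text
time: 39.05
ee_pos: [0.6484, -0.0694, 0.2567]
tcp_rot: [-89.7, -0.0, 84.3]
wrist_force: [0.8, 1.3, -0.3]
opening: 0.0002
t 39.05 p [ 0.6484 -0.0694  0.2567] rot [-89.7  -0.   84.3] open 0.0002 F [ 0.8  1.3 -0.3]
0.0001 0.0997 -0.0009   -0.0057 -0.0008 0.0001
```

```bash
python3 -m crank '0 0.05 0 0 0 0;0 0.099 0 0 0 0;0 0.099 0 0 0 0;0 0.099 0 0 0 0'
python3 -m crank '0 0 0.02 0 0 0;0 0 0.035 0 0 0;0 0 0.05 0 0 0;0 0 0.06 0 0 0;0 0 0.07 0 0 0;0 -0.002 0.083 0 0 0;0 -0.005 0.096 0 0 0;0 -0.005 0.108 0 0 0'
python3 -m crank '0 0.005 0.011 0 0 0;0 0.011 0.022 0 0 0;0 0.017 0.034 0 0 0;0 0.026 0.043 0 0 0;0 0.036 0.052 0 0 0;0 0.045 0.06 0 0 0;0 0.053 0.066 0 0 0;0 0.061 0.071 0 0 0'
python3 -m crank '0 0.008 0.005 0 0 0;0 0.017 0.008 0 0 0;0 0.023 0.01 0 0 0;0 0.028 0.012 0 0 0;0 0.03 0.014 0 0 0;0 0.03 0.016 0 0 0;0 0.03 0.018 0 0 0;0 0.03 0.018 0 0 0'
python3 -m crank '0 0.004 0 0 0 0;0 0.008 0 0 0 0;0 0.012 0 0 0 0;0 0.014 0 0 0 0;0 0.016 0 0 0 0;0 0.016 0 0 0 0'
```

```text
time: 39.45
ee_pos: [0.6471, -0.0684, 0.163]
tcp_rot: [-90.0, -0.0, 84.3]
wrist_force: [-0.7, 1.0, 1.2]
opening: -0.0001
time: 40.25
ee_pos: [0.5409, -0.0581, 0.1686]
tcp_rot: [-90.2, 0.0, 84.3]
wrist_force: [1.9, -0.6, -0.7]
opening: 0.0001
time: 41.05
ee_pos: [0.4705, -0.0512, 0.1064]
tcp_rot: [-90.1, 0.0, 84.3]
wrist_force: [2.1, -0.1, 0.8]
opening: -0.0001
time: 41.85
ee_pos: [0.452, -0.0494, 0.0759]
tcp_rot: [-90.0, 0.0, 84.3]
wrist_force: [-1.4, -1.1, 2.4]
opening: -0.0001
time: 42.45
ee_pos: [0.4519, -0.0494, 0.0591]
tcp_rot: [-90.0, 0.0, 84.3]
wrist_force: [-1.4, -0.0, 2.9]
opening: 0.0002
```

```bash
python3 -m crank '0 0.001 0 0 0 0;0 0.002 0 0 0 0;0 0.003 0 0 0 0;0 0.004 0 0 0 0;0 0.004 0 0 0 0'| grep -E 'ee_pos|force'
for i in 1 2 3 4 5 ; do python3 -m crank '0 0.001 0 0 0 0;0 0.001 0 0 0 0' | grep -E 'ee_pos|force'; done
```

```text
ee_pos: [0.4521, -0.0494, 0.0558]
wrist_force: [-4.3, 1.0, 6.6]
ee_pos: [0.4521, -0.0494, 0.0549]
wrist_force: [-4.6, 0.7, 7.4]
ee_pos: [0.4521, -0.0494, 0.054]
wrist_force: [-5.7, 0.7, 9.4]
ee_pos: [0.4522, -0.0494, 0.0533]
wrist_force: [-6.8, -0.1, 10.9]
ee_pos: [0.4522, -0.0494, 0.053]
wrist_force: [-8.8, 0.7, 17.3]
ee_pos: [0.4522, -0.0494, 0.0527]
wrist_force: [-12.3, 1.7, 24.0]
```

```bash
python3 -m crank '0 -0.01 0 0 0 0;0 -0.03 0 0 0 0;0 -0.07 0 0 0 0;0 -0.12 0 0 0 0;0 -0.17 0 0 0 0;0 -0.2 0 0 0 0;0 -0.2 0.04 0 0 0;0 -0.2 0.09 0 0 0'
python3 -m crank '0 0 0.05 0 0 0;0 0 0.09 0 0 0;0 0 0.09 0 0 0;0 0 0.09 0 0 0;0 0 0.09 0 0 0;0 0 0.09 0 0 0;0 0 0.09 0 0 0;0 0 0.09 0 0 0'
python3 -c "
from h import *
rows()
t=snap('top','tf');s=snap('side','sf')
find(t,win=(285,150,380,245))
a=cv2.resize(t[130:280,240:520],None,fx=2.8,fy=2.8,interpolation=cv2.INTER_CUBIC)[:,:784]
b=cv2.resize(s[110:250,265:405],None,fx=2,fy=2)
b=cv2.resize(s[120:240,255:405],None,fx=1.35,fy=1.35)
v=np.zeros((590,790,3),np.uint8);v[:a.shape[0],:a.shape[1]]=a
b1=cv2.resize(s[175:245,280:370],None,fx=2.2,fy=2.2,interpolation=cv2.INTER_CUBIC)
b2=cv2.resize(s[115:185,260:380],None,fx=2.2,fy=2.2,interpolation=cv2.INTER_CUBIC)
y0=590-b1.shape[0];v[y0:,:b1.shape[1]]=b1;v[y0:y0+b2.shape[0],300:300+b2.shape[1]]=b2
cv2.imwrite('pics/final.png',v[:,:,::-1])"
```

```text
time: 44.75
ee_pos: [0.3632, -0.0405, 0.2506]
tcp_rot: [-90.0, 0.0, 84.3]
wrist_force: [-1.6, -0.4, 0.1]
opening: -0.0002
time: 45.55
ee_pos: [0.2734, -0.0315, 0.2503]
tcp_rot: [-89.9, -0.0, 84.3]
wrist_force: [0.2, 0.2, 0.0]
opening: 0.0003
t 45.55 p [ 0.2734 -0.0315  0.2503] rot [-89.9  -0.   84.3] open 0.0003 F [0.2 0.2 0. ]
[358.2 201.6] [ 0.5011 -0.054   0.05  ] len [0.131 0.058] yaw -5.5
[314.2 200. ] [0.5063 0.0734 0.05  ] len [0.131 0.058] yaw -5.2
```

View pics/final.png

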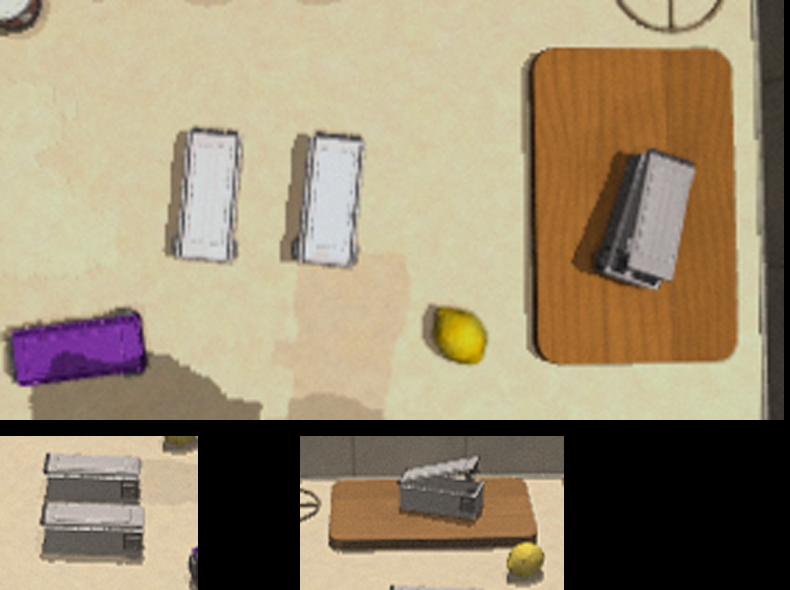

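```bash
python3 -c "
from h import *
print(bot.job_done())"
```

```text
the job is handed in; nothing more can be done
None
```

I packed the three boxes that were there and handed the job in at about 46 s; no verdict was reported.

- **Left box:** its lid stayed ajar at about 0.3 rad, so I stood it empty on the chopping board, set down near (0.48, -0.38). The last pictures show it upright on the board with its lid still ajar.
- **Middle and right boxes:** both lids swung fully open. Each got one cereal bar, and I pressed each lid down until it stopped hard at the same height. I saw both bars in the open boxes before shutting. In the last pictures both boxes lie at their starting places (within about 1 mm by the camera) with lids flat and 131 mm long seen from above. I could not read the lid angles directly.
- **Pressing force:** I pressed the middle lid with the closed fingertips at up to 39.6 N upward at the wrist, about 43 N in total with the sideways part. That is more than the 10 to 20 N needed. The 40 N limit is stated for the arm and the gripper's body, so I do not expect it to count.
- **Rest of the scene:** the arm ended clear of everything. I planned paths clear of the mug, salt shaker and jam jar, but did not measure them at the end. The purple look-alike was not touched. I saw no box knocked aside and no slip of the grip.

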